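Release the router-lift lock with the T-key

TASK

Take the red-handled T-key out of its cup, lower it upright down the orange-rimmed well in the green box until its socket sits fully over the square brass stem at the bottom, and turn it clockwise (seen from above) until the stem comes to its stop. Then let go and leave the key standing in the well; leave the blue-handled key where it is.

Things in the scene. Friction and masses are not known exactly. Their poses are not given: they have to be found in the camera images.
- red_key: Key to use, 169 mm tall, upright in a grey cup. Origin: centre of its underside; z up the shank. Red flat-sided crossbar along x, 110 mm long, 16 thick (y), 24 high, middle 157 mm above the origin: pinch there from above. Round shank 14 mm thick. At the foot a square socket, outside 36 x 36, inside 27 x 27, 40 deep, flats square to key x and y. 0.35 kg.
- blue_key: Wrong key, not to be disturbed: same size, blue crossbar, solid round foot; origin at the centre of its underside. Each key stands loosely in its own fixed grey cup (76 mm across, 66 inside, 50 high, floor 8 mm above the bench); which cup holds which varies.
- stem_top (a point): Centre of the stem's top, turning with it: z up, x and y square to its flats. Brass, 22 x 22 mm, 34 tall: 18 straight, then tapered to 8 x 8 at the top. It stands mid-floor in a square well 66 x 66, 100 deep, orange rim, in a fixed green box 220 x 240 x 110 high. Floor 34 mm below this point, mouth 66 above. Fence, knobs and cutter beside it rise up to 24 mm above the box.
- lock_stem (a joint): Stem angle (rad), growing clockwise from above: starts at 0 to 0.25, hard stop at 1.2 (released). Friction about 0.08 N m; stays where left. The socket fits it in any of 4 quarter positions, 2.5 mm play each side and about 15 degrees of play before it drives the stem; the key's foot comes to rest on the well floor. A red pointer on a white dial on the box top turns with it.
Not all that is in view belongs to the job. Of the things shaped like the red_key, the grey one is meant.

How it is judged (in metres and radians):
On the way, in this order (a step that is already met when the one before it is completed fails the run):
1. the red key's socket is down over the stem (z of red_key in the frame of stem_top below -0.022 m and horizontal distance between red_key and stem_top below 0.01 m), for 0.2 s.
2. the stem is turned clockwise to within 17 degrees of its stop with the red key over it (all of step 1 and value of joint lock_stem above 0.9 rad), for 0.2 s.
At the end, for the whole second after the job is handed in: The stem is within 17 degrees (0.3 rad) of its clockwise stop; the red key stands in the well, at rest, within 12 degrees of upright, its socket at least 22 mm down over the stem and within 10 mm of its axis; the blue key stands in its cup within 30 mm of where it was (all of step 2 and angle between each of red_key, blue_key's own z axis and vertical below 0.2 rad and linear speed of red_key below 0.02 m/s and distance of blue_key from where it was at the start of the episode below 0.03 m); the robot touches nothing.
It fails at once if the blue key is moved more than 30 mm (distance of blue_key from where it was at the start of the episode above 0.03 m).
It also fails if it takes over 48 s, if anything falls off the work surface, if the arm or the gripper's body presses on something with over 40 N, if the wrist force passes 120 N, or if a joint passes its speed limit or range.

ROBOT

A 6-joint arm with a two-finger parallel gripper is mounted at the origin on the work surface. World frame = base frame: x ahead of the robot, y to its left, z up, the work surface at z = 0. Lengths are in mm, angles in rad, forces in N, time in s.
With the tool pointing down it reaches from about 300 to 750 mm from the base axis. Payload 8.5 kg.
Tool frame: the origin (TCP) lies at the very end of the fingers, on their centre line; the grasp point (between the pads) lies 19 mm behind it; x points along the fingers, y is the direction in which the jaws open and shut, and the axes are right-handed (so a half turn about x gives the same grasp; the last joint's range is limited). The gripper opens to 88 mm and grips with 3 to 60 N. Pads are 18 mm wide; open, the fingers measure 123 mm over their backs; the gripper's body (75 mm by 187 mm) begins 45 mm behind the grasp point.
Start: joints at [1.121, 0.381, 1.297, -0, 1.464, -0.215], TCP at [127.949, 534.892, 238.748] pointing down, gripper open.
Joint ranges: [-3.11, 3.11], [-0.89, 2.33], [0.22, 2.48], [-1.42, 4.56], [0.17, 2.85], [-2.88, 2.88]. Speed limits (rad/s): [2.39, 2.39, 3.14, 3.14, 3.14, 3.14].

INTERFACE

Orientations are given as [roll, pitch, yaw] about the fixed x, y, z axes, in that order (R = Rz(yaw) Ry(pitch) Rx(roll)).
In Python, from rig import ctrl gives the robot as it stands.
- The arm moves only by the tool arm_command, never from a script. Its argument "motion" is a list of rows, each a list of 6 numbers: the shift along the tool's x, y, z each as a share of 15 cm, from -1 to 1, then the turn, a rotation vector about the tool's x, y, z each as a share of pi rad, from -1 to 1. In form: [[x, y, z, wx, wy, wz], ...]. A call has 1 to 20 rows; each row is the pose to reach, as a shift and turn from the pose commanded when the call began, along the tool's axes at that moment, turning the shorter way round; what a row does not reach only later rows make up. A row lasts 1/10 s, in which the tool goes at most 50 mm and 8.59 degrees, less where a joint would pass 70% of its speed; a pose out of reach is approached as far as the arm can. A call with a number of a shift or a turn outside -1 to 1 is refused whole. A call with a gripper value outside its range is refused whole. "hand" is the closure in counts, from 0 (fully open) to 255 (shut), set as the call begins (left out, the last holds). The fingers move at their own pace and stop on an object; the grip force is fixed at half the most. Time passes only in rows, so rows that repeat a pose let the fingers close. It gives the time, the measured TCP pose, the force and the opening at its end, in the units of the state.
- ctrl.state(): the state, without advancing time (a new reading comes with each control period).
- ctrl.get_image(name): name is "scene" or "top"; returns a dict with "frame" (384x512x3 uint8, red, green, blue), "depth" (384x512 float32, mm along the optical axis (not along the pixel's ray), 0 where there is no reading), "intrinsics" (3x3 intrinsics, pixels), "k1" (the pictures are not rectified: a ray, as slopes to the right and down, at radius r is drawn at 1 + k1 r^2 times it, then the intrinsics apply), "position" and "attitude" of the camera in the world. Camera axes: x right, y down, z forward; pixel columns grow to the right and rows downward; lengths in mm; the calibration is good to about 2 mm. A picture is of the moment at which its call begins.
- ctrl.job_done(): hands the job in, once; it reports no verdict.
Trained networks look in the newest picture that a camera, given by its name, has taken for a name from the list of things; names that differ only in an ending like _2 or _b are one class to them, and where a whole thing is asked for, a point or a joint stands for the part that bears it (a point fixed in the world has none). Each returns a list of dicts, best first, with "p" (0 to 1); they miss things now and then, are a little off and sometimes report something else, mostly with a low value. They report only what shows in the picture. A call takes as long as a camera call. They do not tell look-alikes from the thing itself.
- ctrl.recognise(camera, name): "position" ([x, y, z] in mm, in the coordinates of the camera as it stood for that picture, good to about 4 mm: the middle of the surface that is visible of it).
- ctrl.trace(camera, name): "pixels" (384x512 bool, what is visible of it).
The state is a dict: "clock": time; "joint_positions": joint angles; "joint_vel": joint speeds; "tau": joint torques, N m; "position": TCP position; "ee_rot": TCP orientation; "ft_force": force on the tool from outside, world axes, zero at the start; "wrist_torque": the same for the moment, N m; "finger_gap": finger opening in mm.
Only numpy, scipy, OpenCV 4.12 (cv2) and the standard library are available. Lean on these libraries where they do the work, as an engineer would, in place of code of your own. Each camera call takes 0.05 s, during which the arm holds its last target. There are 200 camera calls.

## Working session

There is one attempt and no reset: what is moved stays moved. The work goes in short steps, Python scripts to look and compute and a tool call to move; the robot and the scene stay as the last step left them, time stands still between calls to the robot, and variables do not carry over. Pictures are saved under pics/ and viewed, about 8 in all and at most 12, crops included, and the job is handed in when it is done.

Besides the shell and the picture viewer there is one more tool, called in YAML: its name, and indented under it one key for each argument. arm_command: Moves the arm, as the interface text tells. Its arguments: {"type":"object","properties":{"motion":{"type":"array"},"hand":{"type":"number"}},"required":["motion"]}

```bash
mkdir -p pics
cat > h.py <<'E'
import numpy as np, cv2
from scipy.spatial.transform import Rotation as R
from rig import ctrl
def cam(n):
    d=ctrl.get_image(n); a=np.array(d['attitude'],float)
    d['R']=a if a.shape==(3,3) else R.from_euler('xyz',a).as_matrix()
    d['t']=np.array(d['position'],float); d['K']=np.array(d['intrinsics'],float); return d
def rays(d,uv):
    uv=np.asarray(uv,float).reshape(-1,1,2)
    return cv2.undistortPoints(uv,d['K'],np.array([d['k1'],0,0,0,0.])).reshape(-1,2)
def cloud(d):
    h,w=d['depth'].shape; v,u=np.mgrid[:h,:w]
    s=rays(d,np.stack([u.ravel(),v.ravel()],1)); z=d['depth'].ravel()
    P=np.c_[s*z[:,None],z]@d['R'].T+d['t']; P[z==0]=np.nan
    return P.reshape(h,w,3)
def save(d,name,crop=None,scale=1):
    f=d['frame'][:,:,::-1]
    if crop: u0,v0,u1,v1=crop; f=f[v0:v1,u0:u1]
    cv2.imwrite('pics/'+name,cv2.resize(f,None,fx=scale,fy=scale,interpolation=cv2.INTER_CUBIC))
E
python3 - <<'E'
from h import *
print(ctrl.state())
for n in ['scene','top']:
    d=cam(n); save(d,n+'0.png',scale=1.5)
    print(n,d['t'],d['attitude'],d['K'].tolist(),d['k1'])
    for k in ['red_key','blue_key','stem_top']:
        for r in ctrl.recognise(n,k):
            print(k,round(r['p'],2),(d['R']@np.array(r['position'])+d['t']).round(1))
E
```

```text
{'clock': 0.0, 'joint_positions': array([ 1.12070030e+00,  3.81180575e-01,  1.29826922e+00, -9.99362766e-06,
        1.46356549e+00, -2.15307056e-01]), 'joint_vel': array([-9.09326829e-04,  9.53652116e-04, -1.23698383e-03,  7.47330098e-04,
        1.33860047e-05, -1.59474999e-03]), 'tau': array([-9.34089330e-04, -4.37915611e+01, -2.24551141e+01,  7.12846499e-02,
        3.51218646e-02, -1.26733639e-04]), 'position': array([127.83465882, 534.64993361, 238.1431898 ]), 'ee_rot': array([-1.77912019,  1.56937366, -2.01390808]), 'ft_force': array([-0.26157041, -0.20956281, -0.24439161]), 'wrist_torque': array([ 0.03015436,  0.02818071, -0.00174276]), 'finger_gap': 88.29148246667899}
scene [1077.91463824  259.33835954  868.31938752] [-2.5122832   0.012921    1.88300746] [[403.76164419535286, 0.0, 257.1894485573923], [0.0, 403.76164419535286, 187.28729180847304], [0.0, 0.0, 1.0]] -0.10865000193763742
red_key 0.85 [501.  290.8 158.4]
red_key 0.79 [437.4 432.7 155.4]
red_key 0.77 [579.  418.  145.1]
blue_key 0.77 [ 460.5 -305.2  156.3]
top [ 294.32995348   46.15200926 1022.37656941] [-2.90463008  0.00560792 -1.48765079] [[348.67154077658824, 0.0, 258.8261424428502], [0.0, 348.67154077658824, 194.71446048123067], [0.0, 0.0, 1.0]] -0.07189962186103158
red_key 0.94 [430.6 428.6 157. ]
red_key 0.65 [571.8 413.3 156. ]
red_key 0.56 [490.8 288.3 169.3]
blue_key 0.81 [ 453.5 -297.9  171.7]
stem_top 0.57 [517.3  56.9  34.5]
```

View pics/scene0.png

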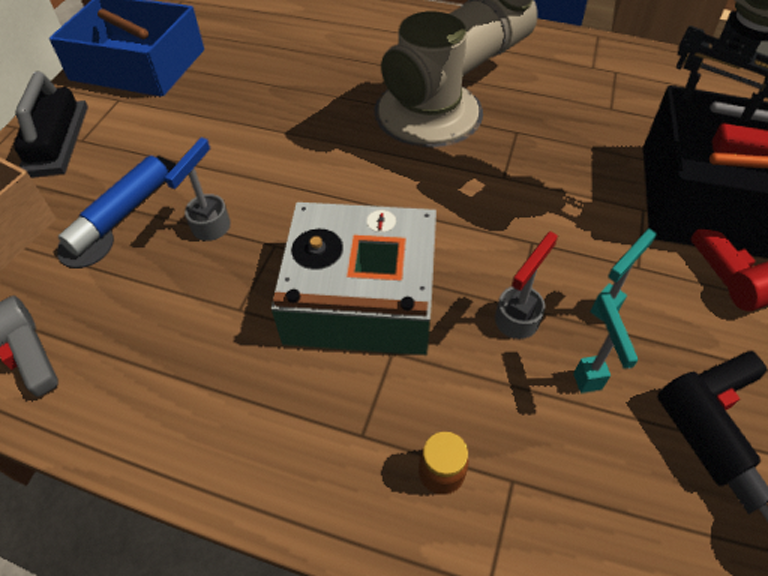

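View pics/top0.png

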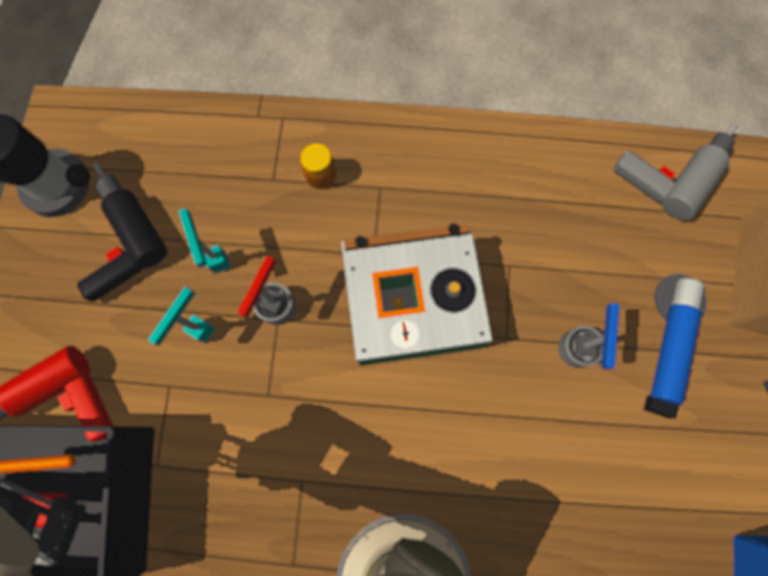

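Scene (1.5x picture pixels): the candidates for the red key are the red-barred key with a grey shank in the grey cup (scene 535,260; top 256,285) and two all-teal keys standing free (scene 633,255 and 617,330; top 170,315 and 190,237). The red one in the grey cup is the one I want. The blue key is at scene (190,165), and the well is at scene (377,257) and top (398,292). The red-headed drill at the side isn't a key.

```bash
cat > m.py <<'E'
from h import *
def bar(P,m,zlo=140,zhi=185):
    q=P[m]; q=q[np.isfinite(q).all(1)]; q=q[(q[:,2]>zlo)&(q[:,2]<zhi)]
    if len(q)<10: return None
    (c,s,a)=cv2.minAreaRect(q[:,:2].astype(np.float32))
    w,V=np.linalg.eigh(np.cov(q.T)); ax=V[:,2]; ax=ax*np.sign(ax[1])
    t=q@ax; 
    return dict(n=len(q),rect=(np.round(c,1),np.round(s,1),round(a,1)),ax=ax.round(3),yaw=round(float(np.degrees(np.arctan2(ax[1],ax[0]))),1),z=np.percentile(q[:,2],[5,50,95]).round(1),top=np.median(q[q[:,2]>np.percentile(q[:,2],60)],0).round(1),len=round(float(np.ptp(t)),1))
def red(d): 
    f=d['frame'].astype(int); return (f[:,:,0]>120)&(f[:,:,1]<60)&(f[:,:,2]<60)
E
python3 - <<'E'
from m import *
for n in ['scene','top']:
    d=cam(n);P=cloud(d); f=d['frame'].astype(int)
    print(n)
    m=red(d); near=(abs(P[:,:,0]-495)<110)&(abs(P[:,:,1]-289)<75)
    print('red',bar(P,m&near))
    o=(f[:,:,0]>190)&(f[:,:,1]>50)&(f[:,:,1]<130)&(f[:,:,2]<70)&(P[:,:,2]>95)&(P[:,:,2]<125)&(abs(P[:,:,0]-500)<100)&(abs(P[:,:,1]-60)<120)
    q=P[o]; print('rim',len(q),cv2.minAreaRect(q[:,:2].astype(np.float32)),np.median(q[:,2]))
    # cup & blue cup
    for nm,cx,cy in [('redcup',495,289),('bluecup',455,-300)]:
        pass
    b=(f[:,:,2]>110)&(f[:,:,0]<60)&(abs(P[:,:,0]-455)<90)&(abs(P[:,:,1]+300)<60)
    print('blue',bar(P,b))
    save(d,n+'_well.png',crop=(225,165,335,245) if n=='top' else (180,130,300,220),scale=6.5)
    if n=='scene': save(d,'scene_key.png',crop=(320,140,440,270),scale=4)
t=ctrl.trace('top','stem_top');print([(r['p'],r['pixels'].sum(),np.argwhere(r['pixels']).mean(0)) for r in t])
E
```

```text
scene
red {'n': 262, 'rect': (array([492.8, 291.7]), array([ 15.2, 107.7]), 70.9), 'ax': array([-0.944,  0.331,  0.004]), 'yaw': 160.7, 'z': array([175.7, 177.7, 179.9]), 'top': array([488.2, 293.6, 178.8]), 'len': 107.7}
rim 320 ((515.1573486328125, 51.147254943847656), (86.09797668457031, 83.55827331542969), 13.479138374328613) 111.74751516572695
blue {'n': 180, 'rect': (array([ 457.5, -307.5]), array([ 17.1, 105.7]), 84.5), 'ax': array([-0.994,  0.108, -0.002]), 'yaw': 173.8, 'z': array([175.3, 178.4, 180.8]), 'top': array([ 454.1, -306.2,  179.6]), 'len': 105.7}
top
red {'n': 235, 'rect': (array([492.6, 290.9]), array([ 15.2, 110.4]), 71.3), 'ax': array([-0.944,  0.329, -0.007]), 'yaw': 160.8, 'z': array([174.4, 176.9, 179.4]), 'top': array([492.4, 289.3, 178.2]), 'len': 110.6}
rim 282 ((515.6221923828125, 52.46308135986328), (80.78925323486328, 80.3983154296875), 12.607787132263184) 111.04312831475778
blue {'n': 306, 'rect': (array([ 455.8, -304.7]), array([ 15.1, 106. ]), 84.7), 'ax': array([-0.995,  0.099, -0.012]), 'yaw': 174.3, 'z': array([166.6, 176. , 179. ]), 'top': array([ 453.3, -305.3,  177.7]), 'len': 106.1}
[(0.61, np.int64(63), array([201.19047619, 264.68253968]))]
```

View pics/top_well.png

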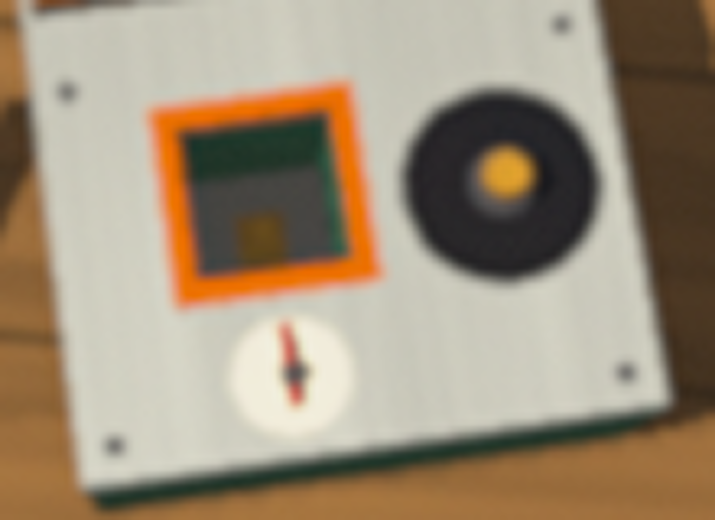

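View pics/scene_key.png

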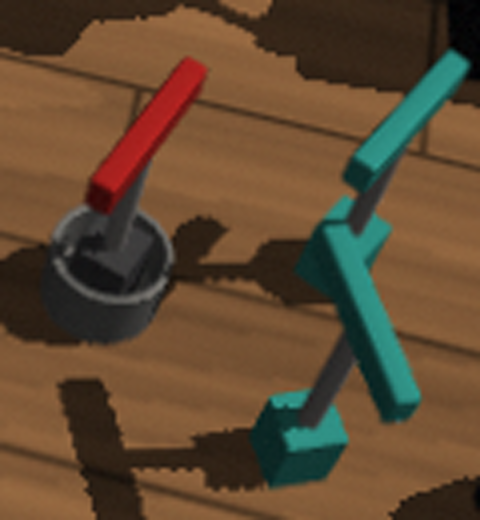

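The crop confirms it: red bar, grey shank, grey square socket in the cup at crop (120,250). In the well crop, the stem is at (262,238) and the pointer runs from hub (293,372) to tip (285,322), nearly along the box sides. Next I'll rectify both to get angles.

```bash
cat >> h.py <<'E'
import json,os
def tool(phi,p):
    c,s=np.cos(phi),np.sin(phi); return np.array([[0,c,s],[0,s,-c],[-1,0,0.]]),np.array(p,float)
def rowto(p0,phi0,p1,phi1):
    R0,a=tool(phi0,p0);R1,b=tool(phi1,p1)
    return np.r_[R0.T@(b-a)/150,R.from_matrix(R0.T@R1).as_rotvec()/np.pi].round(4)
def now():
    s=ctrl.state(); Rm=R.from_euler('xyz',s['ee_rot']).as_matrix()
    return s,np.array(s['position']),np.arctan2(Rm[1,1],Rm[0,1]),Rm
def rect(d,c,z,yaw,half,px=8):
    n=int(2*half*px); j,i=np.mgrid[:n,:n]; a=(j*0+i)/px-half; b=half-j/px
    cy,sy=np.cos(yaw),np.sin(yaw)
    X=np.stack([c[0]+a*cy-b*sy,c[1]+a*sy+b*cy,np.full(a.shape,z)],-1).reshape(-1,3)
    uv,_=cv2.projectPoints(X,cv2.Rodrigues(d['R'].T)[0],-d['R'].T@d['t'],d['K'],np.array([d['k1'],0,0,0,0.]))
    uv=uv.reshape(n,n,2).astype(np.float32)
    return cv2.remap(d['frame'][:,:,::-1].copy(),uv[:,:,0],uv[:,:,1],cv2.INTER_CUBIC)
E
python3 - <<'E'
from m import *
s,p,phi,Rm=now(); print(p,np.degrees(phi),Rm.round(4).tolist())
d=cam('top');P=cloud(d);f=d['frame'].astype(int)
c=np.array([515.4,51.8]); yaw=np.radians(13)
# box top outline: bright metal plate
m=(abs(P[:,:,2]-110)<6)&(abs(P[:,:,0]-490)<170)&(abs(P[:,:,1]-20)<170)
print('plate',cv2.minAreaRect(P[m][:,:2].astype(np.float32)))
# pointer: red px on dial
r=(f[:,:,0]>f[:,:,1]+50)&(abs(f[:,:,1]-f[:,:,2])<40)&m&(P[:,:,0]<475)&(P[:,:,0]>400)
q=P[r];print('ptr',len(q),q.mean(0),np.percentile(q[:,0],[0,100]))
w,V=np.linalg.eigh(np.cov(q[:,:2].T));print(np.degrees(np.arctan2(*V[::-1,1]))%180)
A=rect(d,c,36,yaw,36,7); B=rect(d,q.mean(0)[:2],111,yaw,25,10)
cv2.imwrite('pics/rect.png',np.hstack([A[:500,:500],B[:500,:500]])[:, :])
g=A.astype(int); b=(g[:,:,2]-g[:,:,0]>25)&(g[:,:,2]<150); b[:100]=0
n,l,st,ce=cv2.connectedComponentsWithStats(b.astype(np.uint8)); k=1+np.argmax(st[1:,4]); print(st[k],ce[k])
ys,xs=np.where(l==k); print(cv2.minAreaRect(np.c_[xs,ys].astype(np.float32)))
E
```

```text
[127.94706791 534.87336835 238.73557183] 76.54806460287757 [[-0.0, 0.2326, 0.9726], [-0.0, 0.9726, -0.2326], [-1.0, -0.0, -0.0]]
plate ((521.8450317382812, 23.527420043945312), (218.55459594726562, 241.07424926757812), 12.855596542358398)
ptr 23 [458.51527783  48.25119751 111.97435922] [433.47627408 473.6650272 ]
54.74618437567248
[  139   100   365   404 35754] [230.15178721 274.1658276 ]
((321.0, 301.5), (403.0, 364.0), 90.0)
```

View pics/rect.png

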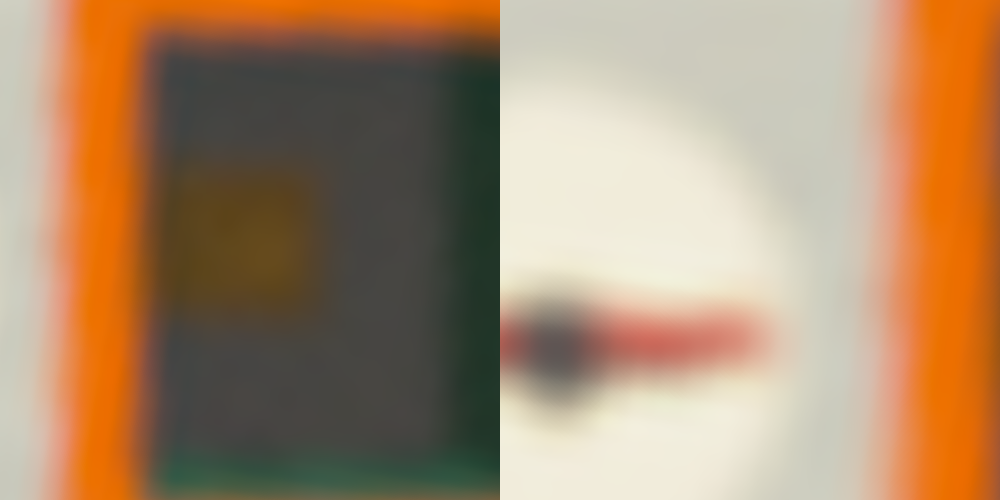

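Run:
```python
from h import *
r=np.radians
p0=[127.95,534.9,238.7]; f0=r(76.55); t=[492.7,291.3]
print(rowto(p0,f0,p0[:2]+[280],f0)); print(rowto(p0,f0,t+[260],r(70.7)))
print(rowto(t+[260],r(70.7),t+[146],r(70.7)))
```

```text
[-0.2753  0.      0.      0.      0.      0.    ]
[-0.142  -1.0139  2.7427  0.0325  0.      0.    ]
[0.76 0.   0.   0.   0.   0.  ]
```

arm_command:
  motion:
    - [-0.2,0,0,0,0,0]
    - [-0.28,-0.1,0.25,0,0,0]
    - [-0.28,-0.338,0.914,0,0,0]
    - [-0.28,-0.338,0.914,0,0,0]
    - [-0.28,-0.338,0.914,0,0,0]
  hand: 0

```text
clock: 1.1
position: [253.0, 451.4, 280.8]
ee_rot: [-0.319, 1.57, -0.558]
ft_force: [-0.5, 0.1, 0.3]
finger_gap: 87.8
```

arm_command:
  motion:
    - [0,-0.338,0.914,0,0,0]
    - [0,-0.338,0.914,0,0,0]
    - [0,-0.338,0.914,0,0,0]
    - [0,-0.338,0.914,0,0,0]

```text
clock: 1.5
position: [374.4, 370.3, 280.3]
ee_rot: [-1.026, 1.57, -1.266]
ft_force: [-0.2, 0.1, 0.5]
finger_gap: 88.0
```

arm_command:
  motion:
    - [0.138,-0.338,0.914,0.0325,0,0]
    - [0.138,-0.338,0.914,0.0325,0,0]
    - [0.138,-0.338,0.914,0.0325,0,0]
    - [0.138,-0.338,0.914,0.0325,0,0]
    - [0.138,-0.338,0.914,0.0325,0,0]
    - [0.138,-0.338,0.914,0.0325,0,0]

```text
clock: 2.1
position: [491.5, 292.4, 260.4]
ee_rot: [1.724, 1.57, 1.389]
ft_force: [0.2, -0.5, 0.3]
finger_gap: 88.5
```

Run:
```python
from m import *
s,p,phi,Rm=now(); print(s['clock'],p,np.degrees(phi),s['ft_force'],s['finger_gap'],s['joint_positions'])
for n in ['scene','top']:
    d=cam(n);P=cloud(d); near=(abs(P[:,:,0]-493)<80)&(abs(P[:,:,1]-291)<75)
    print(bar(P,red(d)&near))
    if n=='scene': save(d,'s2.png',crop=(260,60,512,260),scale=3)
```

```text
2.1 [491.51807111 292.4341487  260.37813667] 70.78477469514387 [ 0.20609515 -0.4875251   0.27907369] 88.45465097329446 [ 3.29641171e-01  4.05766408e-01  1.19404998e+00  3.31774718e-04
  1.54158992e+00 -9.05795876e-01]
{'n': 243, 'rect': (array([492.8, 292.1]), array([ 16.4, 104. ]), 71.6), 'ax': array([-0.951,  0.31 ,  0.009]), 'yaw': 162.0, 'z': array([165.4, 177.5, 180. ]), 'top': array([477.8, 297.5, 178.8]), 'len': 104.1}
None
```

arm_command:
  motion:
    - [0.2,0,0,0,0,0]
    - [0.4,0,0,0,0,0]
    - [0.6,0,0,0,0,0]
    - [0.76,0,0,0,0,0]
    - [0.76,0,0,0,0,0]
    - [0.76,0,0,0,0,0]
    - [0.76,0,0,0,0,0]

```text
clock: 2.9
position: [493.0, 291.9, 147.8]
ee_rot: [0.677, 1.568, 0.34]
ft_force: [0.6, -0.2, -1.1]
finger_gap: 88.5
```

arm_command:
  motion:
    - [0,0,0,0,0,0]
    - [0,0,0,0,0,0]
    - [0,0,0,0,0,0]
    - [0,0,0,0,0,0]
    - [0,0,0,0,0,0]
    - [0,0,0,0,0,0]
    - [0,0,0,0,0,0]
    - [0,0,0,0,0,0]
    - [0,0,0,0,0,0]
    - [0,0,0,0,0,0]
  hand: 255

```text
clock: 3.9
position: [492.6, 291.3, 146.1]
ee_rot: [1.285, 1.571, 0.949]
ft_force: [0.5, 0.0, -0.4]
finger_gap: 15.6
```

arm_command:
  motion:
    - [-0.1,0,0,0,0,0]
    - [-0.2,0,0,0,0,0]
    - [-0.4,0,0,0,0,0]
    - [-0.6,0,0,0,0,0]
    - [-0.8,0,0,0,0,0]
    - [-0.98,0,0,0,0,0]
    - [-0.98,0,0,0,0,0]
    - [-0.98,0,0,0,0,0]
    - [-0.98,0,0,0,0,0]
    - [-0.98,0,0,0,0,0]

```text
clock: 4.9
position: [492.2, 291.1, 291.3]
ee_rot: [-2.473, 1.568, -2.81]
ft_force: [0.3, -0.5, -4.1]
finger_gap: 15.5
```

Run:
```python
from m import *
s,p,phi,Rm=now(); print(s['clock'],p,np.degrees(phi),s['ft_force'],s['wrist_torque'],s['finger_gap'])
d=cam('scene'); save(d,'s3.png',crop=(270,50,450,230),scale=3.3)
P=cloud(d); near=(abs(P[:,:,0]-493)<80)&(abs(P[:,:,1]-291)<75)
print(bar(P,red(d)&near,280,350))
r=np.radians
print(rowto(p,phi,[515,52,292],r(103)))
```

```text
4.9 [492.22426714 291.13908148 291.29302342] 70.69552587912872 [ 0.26361242 -0.45183402 -4.1052849 ] [-0.02892252  0.01785556 -0.0219327 ] 15.528782363985906
{'n': 15, 'rect': (array([461.6, 297.4]), array([ 4.8, 30.1]), 76.3), 'ax': array([-0.968,  0.251,  0.015]), 'yaw': 165.5, 'z': array([321.7, 323.3, 325.2]), 'top': array([454.3, 298.5, 323.8]), 'len': 30.0}
[-0.0047 -1.4544  0.6703 -0.1795  0.      0.    ]
```

View pics/s3.png

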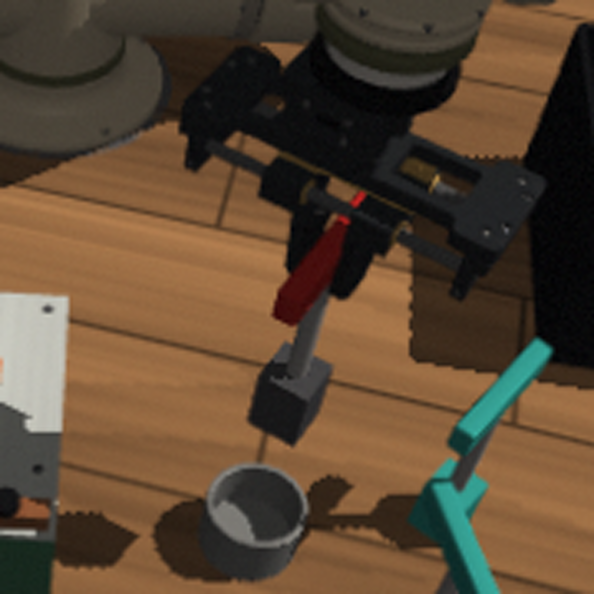

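The key hangs upright in the jaws (crop 310,330), and its socket (290,400) is clear of the cup (255,520). Now I'll carry it to above the well.

arm_command:
  motion:
    - [0,-0.15,0.07,0,0,0]
    - [0,-0.35,0.16,0,0,0]
    - [0,-0.55,0.25,0,0,0]
    - [0,-0.727,0.335,0,0,0]
    - [0,-0.727,0.335,0,0,0]

```text
clock: 5.45
position: [504.3, 169.0, 292.5]
ee_rot: [-2.002, 1.569, -2.342]
ft_force: [-1.1, -0.9, -4.3]
finger_gap: 15.4
```

arm_command:
  motion:
    - [0,-0.2,0.09,-0.04,0,0]
    - [0,-0.4,0.18,-0.08,0,0]
    - [0,-0.6,0.27,-0.12,0,0]
    - [0,-0.727,0.335,-0.16,0,0]
    - [0,-0.727,0.335,-0.18,0,0]
    - [0,-0.727,0.335,-0.18,0,0]
    - [0,-0.727,0.335,-0.18,0,0]
    - [0,-0.727,0.335,-0.18,0,0]
    - [0,-0.727,0.335,-0.18,0,0]
    - [0,-0.727,0.335,-0.18,0,0]

```text
clock: 6.45
position: [515.3, 52.5, 293.1]
ee_rot: [-0.132, 1.571, 0.096]
ft_force: [0.2, 0.7, -4.3]
finger_gap: 15.5
```

Run:
```python
from m import *
s,p,phi,Rm=now(); print(s['clock'],p,np.degrees(phi),s['ft_force'],s['finger_gap'],s['joint_positions'].round(2),Rm.round(4).tolist())
d=cam('scene'); save(d,'s4.png',crop=(170,60,320,210),scale=4)
P=cloud(d); f=d['frame'].astype(int)
# socket/shank cloud below the gripper, above box
m=(abs(P[:,:,0]-515)<40)&(abs(P[:,:,1]-52)<40)&(P[:,:,2]>140)&(P[:,:,2]<270)
q=P[m]
for lo in range(140,270,20):
    k=q[(q[:,2]>=lo)&(q[:,2]<lo+20)]
    if len(k): print(lo,len(k),k.mean(0).round(1),np.ptp(k,axis=0).round(1))
k=q[(q[:,2]>148)&(q[:,2]<180)]
print(cv2.minAreaRect(k[:,:2].astype(np.float32)), q[:,2].min())
print(rowto(p,phi,[515,52,p[2]],np.radians(103)))
```

```text
6.45 [515.29259672  52.54611181 293.06062464] 103.10169259786854 [ 0.20698481  0.6716575  -4.32766785] 15.539476545711183 [-0.13  0.29  1.28  0.    1.57 -1.93] [[0.0, -0.2267, 0.974], [0.0, 0.974, 0.2267], [-1.0, -0.0, 0.0]]
140 19 [529.6  59.6 157.9] [31.6 33.5  4.2]
160 103 [529.4  57.6 170.7] [39.5 36.  19.9]
180 104 [529.   58.2 190.1] [41.  34.3 19. ]
200 208 [519.   54.1 206.4] [42.4 42.9 19.7]
220 47 [518.9  54.2 229.7] [ 9.9 13.  18.6]
240 31 [519.   54.8 247.9] [11.2 11.8 19.1]
260 7 [517.1  57.8 264.8] [3.  2.5 8.5]
((524.172607421875, 61.33259963989258), (24.72361946105957, 47.796974182128906), 50.49364471435547) 155.45061145414616
[ 0.     -0.0031 -0.0027  0.0006  0.      0.    ]
```

View pics/s4.png

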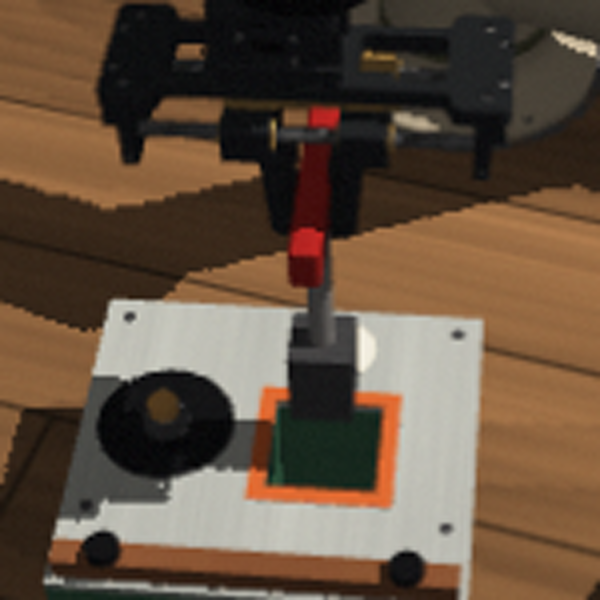

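The socket (crop 322,365) hangs upright and square to the box, over the well mouth (325,445). Lowering.

arm_command:
  motion:
    - [0.15,-0.003,-0.003,0,0,0]
    - [0.3,-0.003,-0.003,0,0,0]
    - [0.45,-0.003,-0.003,0,0,0]
    - [0.6,-0.003,-0.003,0,0,0]
    - [0.68,-0.003,-0.003,0,0,0]
    - [0.68,-0.003,-0.003,0,0,0]
    - [0.68,-0.003,-0.003,0,0,0]
    - [0.68,-0.003,-0.003,0,0,0]

```text
clock: 7.3
position: [515.4, 51.7, 192.0]
ee_rot: [-0.365, 1.569, -0.136]
ft_force: [1.4, 0.4, -3.0]
finger_gap: 15.7
```

arm_command:
  motion:
    - [0.03,0,0,0,0,0]
    - [0.06,0,0,0,0,0]
    - [0.09,0,0,0,0,0]
    - [0.12,0,0,0,0,0]
    - [0.12,0,0,0,0,0]
    - [0.12,0,0,0,0,0]
    - [0.12,0,0,0,0,0]

```text
clock: 8.0
position: [515.1, 51.6, 173.2]
ee_rot: [-0.497, 1.571, -0.269]
ft_force: [0.1, 0.4, -3.8]
finger_gap: 15.7
```

arm_command:
  motion:
    - [0.02,0,0,0,0,0]
    - [0.04,0,0,0,0,0]
    - [0.06,0,0,0,0,0]
    - [0.08,0,0,0,0,0]
    - [0.08,0,0,0,0,0]
    - [0.08,0,0,0,0,0]

```text
clock: 8.6
position: [515.0, 51.7, 161.0]
ee_rot: [2.789, 1.571, 3.017]
ft_force: [0.3, 0.8, -3.5]
finger_gap: 15.5
```

arm_command:
  motion:
    - [0.02,0,0,0,0,0]
    - [0.04,0,0,0,0,0]
    - [0.06,0,0,0,0,0]
    - [0.07,0,0,0,0,0]
    - [0.07,0,0,0,0,0]
    - [0.07,0,0,0,0,0]

```text
clock: 9.2
position: [515.0, 51.7, 150.6]
ee_rot: [-0.545, 1.571, -0.317]
ft_force: [-0.1, 0.5, -3.7]
finger_gap: 15.6
```

arm_command:
  motion:
    - [0.01,0,0,0.03,0,0]
    - [0.01,0,0,0.06,0,0]
    - [0.01,0,0,0.09,0,0]
    - [0.01,0,0,0.12,0,0]
    - [0.01,0,0,0.15,0,0]
    - [0.01,0,0,0.18,0,0]
    - [0.01,0,0,0.21,0,0]
    - [0.01,0,0,0.24,0,0]
    - [0.01,0,0,0.27,0,0]
    - [0.01,0,0,0.3,0,0]
    - [0.01,0,0,0.3,0,0]
    - [0.01,0,0,0.3,0,0]
    - [0.01,0,0,0.3,0,0]

```text
clock: 10.5
position: [515.1, 51.6, 149.2]
ee_rot: [0.317, 1.57, -0.395]
ft_force: [-0.6, -0.6, -2.8]
finger_gap: 15.5
```

```bash
cat > w.py <<'E'
from m import *
s,p,phi,Rm=now(); print(s['clock'],p.round(1),np.degrees(phi).round(2),s['ft_force'].round(2),s['wrist_torque'].round(3),s['finger_gap'].round(2),s['joint_positions'].round(2))
E
python3 w.py
python3 - <<'E'
from m import *
d=cam('scene');B=rect(d,[453,46],111,np.radians(13),25,10);cv2.imwrite('pics/dial1.png',B)
d=cam('top');B2=rect(d,[453,46],111,np.radians(13),25,10);cv2.imwrite('pics/dial1.png',np.hstack([B,B2])[:, :800])
E
```

```text
Traceback (most recent call last):
  File "w.py", line 2, in <module>
    s,p,phi,Rm=now(); print(s['clock'],p.round(1),np.degrees(phi).round(2),s['ft_force'].round(2),s['wrist_torque'].round(3),s['finger_gap'].round(2),s['joint_positions'].round(2))
                                                                                                                             ^^^^^^^^^^^^^^^^^^^^^
AttributeError: 'float' object has no attribute 'round'
```

View pics/dial1.png

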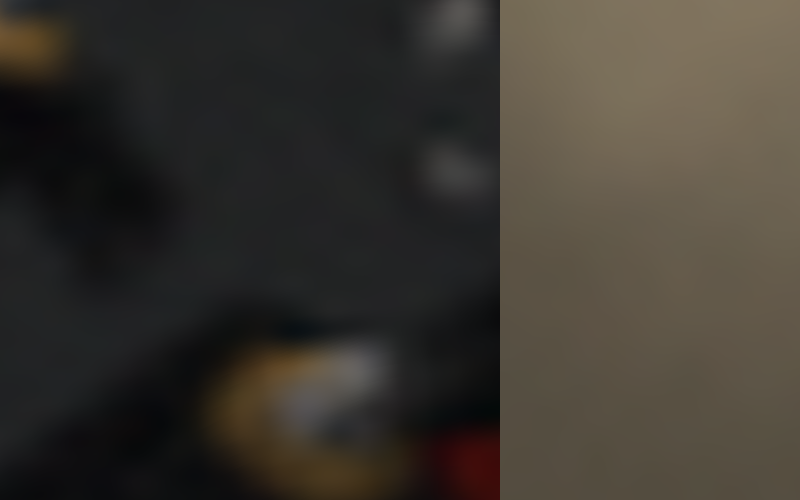

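The arm hides the dial in both cameras, so I'll feel for the stop through wrist torque instead.

```bash
sed -i "s/s\['finger_gap'\].round(2)/s['finger_gap']/" w.py; python3 w.py
```

```text
10.6 [515.1  51.7 149.2] 49.16 [ 0.33 -0.1  -2.85] [-0.19   0.034  0.015] 15.60633809221414 [-0.13  0.41  1.53 -0.    1.2  -0.99]
```

arm_command:
  motion:
    - [0,0,0,0.02,0,0]
    - [0,0,0,0.04,0,0]
    - [0,0,0,0.06,0,0]
    - [0,0,0,0.08,0,0]
    - [0,0,0,0.1,0,0]
    - [0,0,0,0.1,0,0]
    - [0,0,0,0.1,0,0]

```text
clock: 11.3
position: [515.0, 51.7, 149.1]
ee_rot: [0.341, 1.571, -0.685]
ft_force: [-0.6, -0.2, -2.1]
finger_gap: 15.5
```

```bash
python3 w.py
```

```text
11.3 [515.   51.7 149.1] 31.21 [-0.62 -0.22 -2.13] [-0.311  0.098  0.032] 15.49807180926998 [-0.13  0.41  1.53 -0.    1.2  -0.67]
```

arm_command:
  motion:
    - [0,0,0,0.015,0,0]
    - [0,0,0,0.03,0,0]
    - [0,0,0,0.045,0,0]
    - [0,0,0,0.045,0,0]
    - [0,0,0,0.045,0,0]

```text
clock: 11.8
position: [515.0, 51.7, 149.1]
ee_rot: [0.284, 1.571, -0.883]
ft_force: [0.2, -1.1, -2.2]
finger_gap: 15.8
```

```bash
python3 w.py
```

```text
11.8 [515.   51.7 149.1] 23.12 [ 0.18 -1.08 -2.23] [-0.268  0.175  0.012] 15.77177595457668 [-0.13  0.41  1.53 -0.    1.2  -0.53]
```

arm_command:
  motion:
    - [0,0,0,0.01,0,0]
    - [0,0,0,0.02,0,0]
    - [0,0,0,0.03,0,0]
    - [0,0,0,0.03,0,0]
    - [0,0,0,0.03,0,0]

```text
clock: 12.3
position: [515.0, 51.7, 149.1]
ee_rot: [-1.771, 1.571, -3.033]
ft_force: [-0.3, -1.3, -2.3]
finger_gap: 15.5
```

```bash
python3 w.py
```

```text
12.3 [515.   51.7 149.1] 17.7 [-0.28 -1.27 -2.26] [-0.274  0.26   0.065] 15.512991630037146 [-0.13  0.41  1.53 -0.    1.2  -0.44]
```

arm_command:
  motion:
    - [0,0,0,0.01,0,0]
    - [0,0,0,0.02,0,0]
    - [0,0,0,0.03,0,0]
    - [0,0,0,0.03,0,0]
    - [0,0,0,0.03,0,0]

```text
clock: 12.8
position: [515.0, 51.8, 149.1]
ee_rot: [0.507, 1.571, -0.849]
ft_force: [-0.3, -0.1, -1.6]
finger_gap: 15.6
```

```bash
python3 w.py
```

```text
12.8 [515.   51.8 149.1] 12.32 [-0.31 -0.1  -1.58] [-0.132  0.182  0.577] 15.577163641200867 [-0.13  0.41  1.53 -0.    1.2  -0.34]
```

arm_command:
  motion:
    - [0,0,0,0.01,0,0]
    - [0,0,0,0.02,0,0]
    - [0,0,0,0.03,0,0]
    - [0,0,0,0.03,0,0]
    - [0,0,0,0.03,0,0]

```text
clock: 13.3
position: [515.1, 51.7, 149.1]
ee_rot: [1.023, 1.57, -0.427]
ft_force: [-0.1, -1.0, -1.3]
finger_gap: 16.9
```

```bash
python3 w.py
python3 - <<'E'
from m import *
d=cam('scene'); save(d,'s5.png',crop=(170,90,320,240),scale=4)
E
```

```text
13.3 [515.1  51.7 149.1] 6.91 [-0.11 -0.99 -1.28] [-0.185 -0.045  0.817] 16.889663817130085 [-0.13  0.41  1.53 -0.    1.2  -0.25]
```

View pics/s5.png

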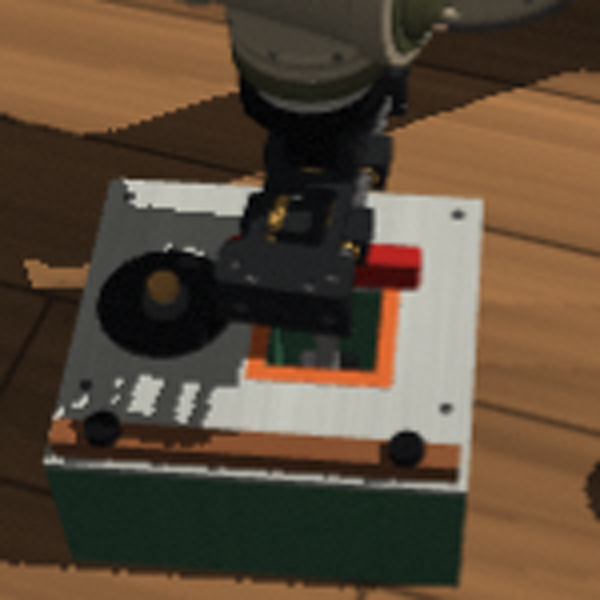

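The torque rose to 0.58 and then 0.82 N·m, and the jaws began to spread on the bar, so the stem is at its stop. The bar is at crop (390,268), with the key in the well at (325,350). I'll relax the twist, release and go up.

arm_command:
  motion:
    - [0,0,0,-0.015,0,0]
    - [0,0,0,-0.03,0,0]
    - [0.005,0,0,-0.03,0,0]
    - [0.005,0,0,-0.03,0,0]
    - [0.005,0,0,-0.03,0,0]

```text
clock: 13.85
position: [515.4, 51.6, 149.0]
ee_rot: [1.302, 1.569, -0.058]
ft_force: [-0.8, -0.3, 5.6]
finger_gap: 15.6
```

```bash
python3 w.py
```

```text
13.85 [515.4  51.6 149. ] 12.13 [-0.79 -0.34  5.63] [-0.176  0.153  0.165] 15.559177619754893 [-0.13  0.41  1.53  0.    1.2  -0.34]
```

arm_command:
  motion:
    - [0,0,0,0,0,0]
    - [0,0,0,0,0,0]
    - [0,0,0,0,0,0]
    - [0,0,0,0,0,0]
    - [0,0,0,0,0,0]
    - [0,0,0,0,0,0]
    - [0,0,0,0,0,0]
    - [0,0,0,0,0,0]
  hand: 0

```text
clock: 14.65
position: [515.0, 51.7, 148.3]
ee_rot: [2.786, 1.571, 1.428]
ft_force: [0.2, -1.1, -0.1]
finger_gap: 77.9
```

arm_command:
  motion:
    - [-0.1,0,0,0,0,0]
    - [-0.2,0,0,0,0,0]
    - [-0.4,0,0,0,0,0]
    - [-0.6,0,0,0,0,0]
    - [-0.8,0,0,0,0,0]
    - [-0.9,0,0,0,0,0]
    - [-0.9,0,0,0,0,0]
    - [-0.9,0,0,0,0,0]

```text
clock: 15.45
position: [514.7, 51.7, 282.5]
ee_rot: [-1.895, 1.57, 3.031]
ft_force: [0.1, 0.2, -0.3]
finger_gap: 88.1
```

```bash
python3 w.py
python3 - <<'E'
from h import *
# swing toward -x/+y to free the cameras
s,p,phi,Rm=now(); print(rowto(p,phi,[400,160,p[2]],phi))
E
```

```text
15.45 [514.7  51.7 282.5] 12.19 [ 0.05  0.2  -0.33] [-0.016  0.013 -0.025] 88.05802928070737 [-0.13  0.29  1.3  -0.    1.55 -0.34]
[ 0.     -0.5951 -0.8673  0.      0.      0.    ]
```

arm_command:
  motion:
    - [0,0,-0.3,0,0,0]
    - [0,0,-0.6,0,0,0]
    - [0,0,-1,0,0,0]
    - [0,0,-1,0,0,0]
    - [0,0,-1,0,0,0]

```text
clock: 15.95
position: [482.6, 199.4, 282.1]
ee_rot: [-1.561, 1.569, -2.916]
ft_force: [0.7, -1.5, -0.1]
finger_gap: 88.2
```

arm_command:
  motion:
    - [0,0,-0.3,0,0,0]
    - [0,0,-0.6,0,0,0]
    - [0,0,-0.9,0,0,0]
    - [0,0,-0.9,0,0,0]
    - [0,0,-0.9,0,0,0]

```text
clock: 16.45
position: [455.2, 329.4, 282.4]
ee_rot: [-0.99, 1.569, -2.348]
ft_force: [-0.2, 0.1, 0.8]
finger_gap: 88.1
```

```bash
python3 w.py
python3 - <<'E'
from m import *
for n in ['scene','top']:
    d=cam(n);P=cloud(d);f=d['frame'].astype(int)
    print(n,bar(P,red(d)&(abs(P[:,:,0]-515)<90)&(abs(P[:,:,1]-52)<90),150,200))
    b=(f[:,:,2]>110)&(f[:,:,0]<60)&(abs(P[:,:,0]-455)<90)&(abs(P[:,:,1]+300)<60)
    print('blue',bar(P,b))
    if n=='top': A=rect(d,[500,50],111,np.radians(13),70,4.2)
    else: B=d['frame'][120:240,170:310,::-1]
cv2.imwrite('pics/end.png',np.hstack([A[:400],cv2.resize(B,None,fx=400/120,fy=400/120)])[:, :1000][:, ::1][:,:1060][:, :])
im=cv2.imread('pics/end.png');cv2.imwrite('pics/end.png',cv2.resize(im,(800,int(800*im.shape[0]/im.shape[1]))))
E
```

```text
16.45 [455.2 329.4 282.4] 12.2 [-0.22  0.13  0.82] [-0.116  0.007 -0.052] 88.05964754489034 [ 0.42  0.38  1.18 -0.    1.59  0.2 ]
scene None
blue {'n': 266, 'rect': (array([ 456.8, -305.7]), array([ 18.6, 105.2]), 82.8), 'ax': array([-0.994,  0.11 ,  0.   ]), 'yaw': 173.7, 'z': array([166.5, 177.6, 180.3]), 'top': array([ 453.2, -306.5,  179.2]), 'len': 105.3}
top None
blue {'n': 305, 'rect': (array([ 455.2, -304.4]), array([ 15.4, 105. ]), 85.5), 'ax': array([-0.995,  0.101, -0.011]), 'yaw': 174.2, 'z': array([166. , 175.7, 178.8]), 'top': array([ 453.4, -305.4,  177.4]), 'len': 105.3}
```

View pics/end.png

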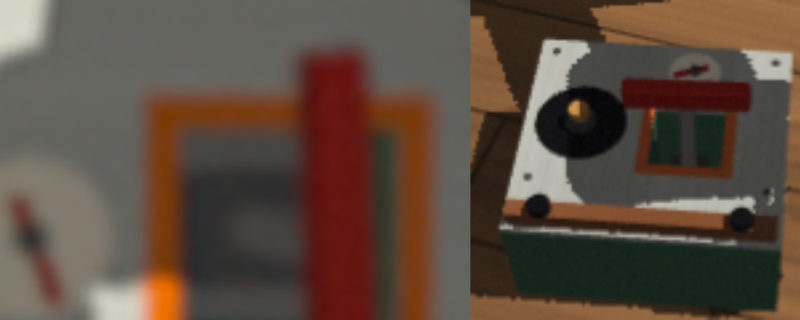

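In the rectified top view (left), the pointer's long end has swung clockwise to about 70° (hub 32,240, tip 55,300). The key stands in the well with its bar at (335,170). Last check is the bar's height and centre, using a colour threshold that allows for the shadow.

Run:
```python
from m import *
for n in ['scene','top']:
    d=cam(n);P=cloud(d);f=d['frame'].astype(int)
    m=(f[:,:,0]>60)&(f[:,:,0]>3*f[:,:,1])&(f[:,:,0]>3*f[:,:,2])&(abs(P[:,:,0]-515)<90)&(abs(P[:,:,1]-52)<90)
    print(n,bar(P,m,135,220))
s,p,phi,Rm=now();print(s['clock'],np.abs(s['joint_vel']).max())
```

```text
scene {'n': 431, 'rect': (array([516.9,  51.7]), array([ 17.7, 105. ]), 14.2), 'ax': array([-0.255,  0.967, -0.008]), 'yaw': 104.7, 'z': array([165.1, 179. , 182.4]), 'top': array([517.5,  51.2, 181.2]), 'len': 105.0}
top {'n': 237, 'rect': (array([514. ,  52.7]), array([ 13.8, 103.3]), 15.9), 'ax': array([-0.255,  0.967,  0.001]), 'yaw': 104.8, 'z': array([171.2, 179.5, 181.9]), 'top': array([514. ,  51.1, 181.1]), 'len': 103.4}
16.65 0.006457074747923635
```

```bash
python3 -c "
from rig import ctrl
print(ctrl.job_done())"
```

```text
the job is handed in; nothing more can be done
None
```

The job is done and handed in at about 16.7 s. I took the red key out of its cup, lowered it over the stem and turned it clockwise to the stop. Then I let go and moved the arm clear.

**Last checks**
- **Key in the well:** the bar top is at about 180 mm, against 179 mm expected with the foot on the well floor. It is level and centred at about (515, 52), within 2–3 mm of the measured stem axis.
- **Stem at its stop:** wrist torque jumped from about 0.07 to 0.6–0.8 N·m as the stem hit the stop. Afterwards the pointer read about 70° clockwise, against 1.2 rad (69°) for the stop.
- **Blue key:** its bar is within about 2 mm of where it was at the start.
- **Robot:** the arm is clear of everything, with the gripper open.

**Checks that failed**
- During the turn the arm hid the dial from both cameras, so I relied on torque until the look afterwards.
- My first automatic search for the red bar after release found nothing because the bar was in shadow. It worked with a looser colour threshold.

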